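# Level a drooping work stand with a wedge

### The job

The small hinged plywood work stand on the right of the bench droops to its open front, the left side, because its front foot does not reach the bench. Take the thicker of the two wooden wedges, slide its thin end straight in under the middle of the drooping foot, and push it in along the bench until the top of the stand is level (within about three quarters of a degree). Leave the wedge flat on the bench holding the stand up, let go, and leave the thinner wedge and all the other things where they are.

Things in the scene. Friction and masses are not known exactly. Their poses are not given: they have to be found in the camera images.
- stand (a joint): Hinge of the work stand along its back edge, in radians: 0 = drooping fully to the front on its stop (0.095 rad nose-down), 0.095 = top exactly level, larger = front too high (stop at 0.25). It swings freely and falls back to 0 under its own weight (0.5 to 1 kg, some 3 to 8 N at the foot), unless something holds the foot up.
- stand_base: Wooden batten 30 x 230 x 43 mm fixed to the bench behind the stand, carrying its hinges. Origin: middle of the hinge line, at about bench height; x points to the back of the stand (to the right of the bench, away from its open front), y along the hinge line, z up. The hinge axis is 45 mm above it. Its height varies +-3 mm. The stand lies in front (-x): foot 160 mm and front edge of the top 235 mm from the hinge line.
- stand_edge (a point): Middle of the lower front edge of the stand's plywood top (235 mm deep, 210 wide, 15 thick, on two 15 mm cheeks between hinge and foot, outer faces 200 mm apart). It is about 170 mm above the bench when level, 150 mm drooping. The top juts out 75 mm in front of the foot, with no legs below this overhang. A round spirit level sits on top near this edge.
- stand_foot (a point): Middle of the lower front edge of the stand's front foot, a wooden rail 200 mm wide and 26 deep across the stand, 160 mm in front of the hinge. While drooping it stands 6 to 12 mm above the bench; when the stand is level, 21 to 27 mm (15 mm more). Raising it 1.6 mm turns the joint 0.01 rad.
- thick_wedge_mid (a point): Centre (half-way up) of the thicker wooden wedge, 140 mm long (x), 40 mm wide (y), flat underside, 3 mm high at the thin end and 37 mm at the thick end, evenly tapered; x points to the thin end, z up. This point is 10 mm above the underside. 0.1 kg; it stays put by friction under the foot. 1 mm further under the foot raises the foot 0.24 mm (joint 0.0015 rad).
- thick_wedge_tip (a point): Middle of the thin end of the thicker wedge, 70 mm from its centre and 1.5 mm above its underside.
- thin_wedge_mid (a point): Centre of the thinner wedge: the same length and width, 3 mm high at the thin end but only 17 mm at the thick end, too thin for this job. x points to its thin end. Leave it alone.
- cork_block_mid (a point): Centre of a cork block 45 x 75 x 26 mm, a bystander.
- screw_tub_mid (a point): Centre (10 mm up) of a small open turned screw pot, 33 mm wide, 35 mm high with its screws, a bystander.

How it is judged:
By the outcome, as a careful person would: the job done as asked, in the order asked, and still so for the second after the job is handed in, with the robot touching nothing.
It also fails if it takes over 45 s, if anything falls off the work surface, if the arm or the gripper's body presses on something with over 40 N, if the wrist force passes 120 N, or if a joint passes its speed limit or range.

### The arm

A 6-joint arm with a two-finger parallel gripper is mounted at the origin on a cart in front of the work surface, level with it; the furniture and walls round the work are solid. World frame = base frame: x ahead of the robot, y to its left, z up, the work surface at z = 0. Lengths are in m, angles in rad, forces in N, time in s.
With the tool pointing down it reaches from about 0.375 to 0.9 m from the base axis. Payload 3.1 kg.
Tool frame: the origin (TCP) lies at the very end of the fingers, on their centre line; the grasp point (between the pads) lies 19 mm behind it (grip_depth is the distance from the TCP to the grasp point, in m); z points along the fingers, y is the line along which they close (so a half turn about z gives the same grasp; the last joint's range is limited). The gripper opens to 85 mm and grips with 20 to 120 N. Pads are 22 mm wide; open, the fingers measure 114 mm over their backs; the gripper's body (76 mm by 85 mm) begins 54 mm behind the grasp point. The pads swing forward as they close: fully open they stand 13 mm farther back than shut.
Start: joints at [1.153, 0.527, 1.433, -0, 1.181, -0.178], TCP at [0.148, 0.607, 0.197] pointing down, gripper open.
Joint ranges: [-3.08, 3.08], [-0.75, 2.2], [0.22, 2.44], [-1.43, 4.57], [0, 2.65], [-2.85, 2.85]. Speed limits (rad/s): [2.79, 2.79, 3.14, 3.14, 3.14, 3.14].

### API

Orientations are given as a unit quaternion [x, y, z, w].
In Python, from station import * gives the robot as it stands.
- The arm moves only by the tool apply_moves, never from a script. Its argument "plan" is a list of rows, each a list of 7 numbers: the shift along the tool's x, y, z in m, then the turn, a rotation vector about the tool's x, y, z in rad, then the gripper command: -1 is fully open, 1 is shut, values between are in proportion. In form: [[dx, dy, dz, wx, wy, wz, jaw], ...]. A call has 1 to 8 rows; each row shifts and turns the commanded pose from where the row before left it, along the tool's axes as they then stand; what a row does not reach is not made up. A row lasts 1/8 s, in which the tool goes at most 62.5 mm and 10.7 degrees, less where a joint would pass 70% of its speed; a pose out of reach is approached as far as the arm can. A call is refused whole if a number of a shift passes 0.0625 or a number of a turn 0.188, either way. A call with a gripper value outside its range is refused whole. The fingers move at their own pace and stop on an object; "force" is the grip in N (left out, the last holds). Time passes only in rows, so rows that do not move let the fingers close. It gives the time, the measured TCP pose, the force, the opening and the grip force at its end, in the units of the state.
- sense(): the state, without advancing time (a new reading comes with each control period).
- snapshot(name): name is "scene" or "top" or "wrist"; returns the picture (480x640x3 uint8, red, green, blue); there is no depth.
- calibration(name): a dict with "camera_matrix" (3x3 intrinsics, pixels), "k1" (the pictures are not rectified: a ray, as slopes to the right and down, at radius r is drawn at 1 + k1 r^2 times it, then the intrinsics apply), "R" (3x3) and "t" (3): a world point X has camera coordinates R X + t; the wrist camera has in their place "mount" (4x4, takes a point from camera to tool coordinates, whose origin is the TCP and whose axes are the flange's). Camera axes: x right, y down, z forward; pixel columns grow to the right and rows downward; lengths in m; the calibration is good to about 2 mm. A picture is of the moment at which its call begins: read the wrist's pose just before it. calibration takes no time and is no camera call.
- sign_off(): hands the job in; it is judged then, once.
The state is a dict: "t": time; "q": joint angles; "qd": joint speeds; "tau": joint torques, N m; "tcp_pos": TCP position; "tool_rot": TCP orientation; "force": force on the tool from outside, world axes, zero at the start; "ft_torque": the same for the moment, N m; "finger_gap": opening from 0.0 (shut) to 1.0 (fully open); "gripper_force": force on a finger pad.
Only numpy, scipy, OpenCV 4.12 (cv2) and the standard library are available. Lean on these libraries where they do the work, as an engineer would, in place of code of your own. Each camera call takes 0.05 s, during which the arm holds its last target. There are 200 camera calls.

## Working session

There is one attempt and no reset: what is moved stays moved. The work goes in short steps, Python scripts to look and compute and a tool call to move; the robot and the scene stay as the last step left them, time stands still between calls to the robot, and variables do not carry over. Pictures are saved under pics/ and viewed, at most 10 in all, crops included, and the job is handed in when it is done.

Besides the shell and the picture viewer there is one more tool, called after "Call:" as name(argument=value, ...) on one line, values as JSON. apply_moves: Moves the arm, as the interface text tells. Its arguments: {"type":"object","properties":{"plan":{"type":"array"},"force":{"type":"number"}},"required":["plan"]}

```bash
mkdir -p pics
cat > h.py <<'E'
import numpy as np, cv2
from station import *
from scipy.spatial.transform import Rotation as Ro
def cam(n,s=None):
    c=calibration(n); K=np.array(c["camera_matrix"]); k=c["k1"]
    if n=="wrist":
        M=np.array(c["mount"]); T=np.eye(4); T[:3,:3]=Ro.from_quat(s["tool_rot"]).as_matrix(); T[:3,3]=s["tcp_pos"]
        W=T@M; return K,k,W[:3,:3],W[:3,3]
    R=np.array(c["R"]); return K,k,R.T,-R.T@np.array(c["t"])
def ray(C,u,v):
    K,k,R,o=C
    d=cv2.undistortPoints(np.array([[[u,v]]],float),K,np.array([k,0,0,0,0.]))[0,0]
    return o,R@np.array([d[0],d[1],1])
def onz(C,u,v,z):
    o,d=ray(C,u,v); return o+d*(z-o[2])/d[2]
def save(n,f):
    im=snapshot(n); cv2.imwrite("pics/"+f+".png",im[:,:,::-1]); return im
E
python3 - <<'E'
from h import *
save("scene","s0"); save("top","t0")
for n in("scene","top"): print(n,cam(n)[3], cam(n)[2][:,2])
s=sense();print(s["tcp_pos"],s["tool_rot"])
print(calibration("wrist"))
E
```

```text
scene [ 0.08837464 -0.6041216   0.8666595 ] [ 0.45966034  0.49256562 -0.73898003]
top [-0.05849749 -0.4243221   0.9598025 ] [ 0.56099582  0.29405532 -0.77383148]
[0.14749341 0.6065864  0.19592006] [ 1.19096581e-01  9.92882146e-01 -9.78758523e-04 -3.00319289e-04]
{'camera_matrix': array([[347.01120713,   0.        , 317.73977245],
       [  0.        , 347.01120713, 242.1938487 ],
       [  0.        ,   0.        ,   1.        ]]), 'k1': 0.0013692630937394501, 'mount': array([[-3.09600162e-04, -9.47524062e-01, -3.19684305e-01,
         8.23329380e-02],
       [ 9.99999925e-01, -3.67098931e-04,  1.19602154e-04,
         9.57394440e-04],
       [-2.30681686e-04, -3.19684245e-01,  9.47524106e-01,
        -1.77656556e-01],
       [ 0.00000000e+00,  0.00000000e+00,  0.00000000e+00,
         1.00000000e+00]])}
```

View pics/s0.png

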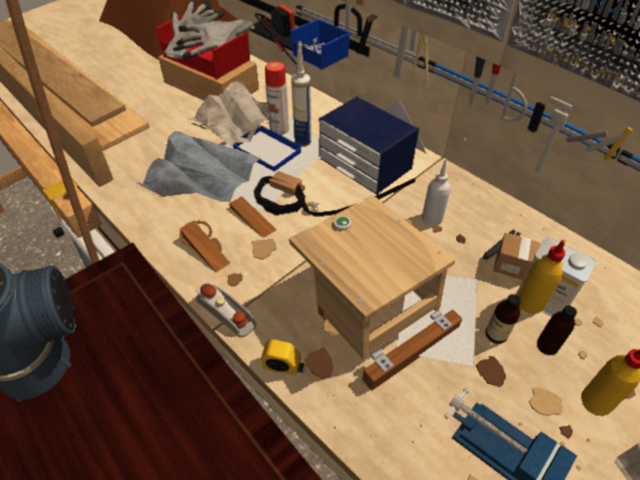

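View pics/t0.png

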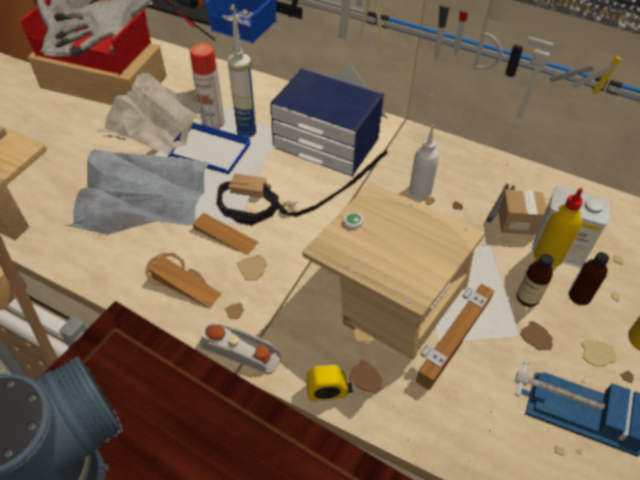

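The scene shows a stand (top centre about (372,252)), its batten (412,348), and two wedges at (205,246) and (253,216). In the top view the wedges are at (183,280) and (225,233). I'll enlarge these.

Run:
```python
from h import *
a=cv2.imread("pics/s0.png");b=cv2.imread("pics/t0.png")
f=lambda i,x,y,w,h,k:cv2.resize(i[y:y+h,x:x+w],None,fx=k,fy=k,interpolation=cv2.INTER_CUBIC)
A=f(a,170,185,100,100,4);B=f(b,140,200,130,100,4)[:, :400]
B=f(b,145,205,100,100,4)
C=f(a,280,190,200,100,4)[:, :800]
cv2.imwrite("pics/c1.png",np.vstack([np.hstack([A,B])]))
cv2.imwrite("pics/c2.png",np.hstack([f(a,280,190,190,200,2.1),f(b,300,180,190,200,2.1)]))
for n,P in(("scene",[(183,229),(201,221),(228,262),(219,270),(232,206),(244,198),(275,229),(266,236)]),("top",[(148,272),(160,257),(219,295),(210,306),(193,225),(203,213),(257,241),(249,254)])):
  for p in P: print(n,p,onz(cam(n),*p,0.01).round(3))
for p in [(383,352),(457,311),(461,320),(369,388),(366,376)]: print("bat",p,onz(cam("scene"),*p,.043).round(3))
for p in [(486,285),(492,293),(430,388),(418,370)]: print("batT",p,onz(cam("top"),*p,.043).round(3))
```

```text
scene (183, 229) [0.411 0.195 0.01 ]
scene (201, 221) [0.458 0.186 0.01 ]
scene (228, 262) [0.427 0.037 0.01 ]
scene (219, 270) [0.398 0.033 0.01 ]
scene (232, 206) [0.544 0.173 0.01 ]
scene (244, 198) [0.583 0.175 0.01 ]
scene (275, 229) [0.569 0.038 0.01 ]
scene (266, 236) [0.539 0.036 0.01 ]
top (148, 272) [0.404 0.19  0.01 ]
top (160, 257) [0.446 0.192 0.01 ]
top (219, 295) [0.425 0.036 0.01 ]
top (210, 306) [0.396 0.037 0.01 ]
top (193, 225) [0.547 0.182 0.01 ]
top (203, 213) [0.584 0.183 0.01 ]
top (257, 241) [0.572 0.041 0.01 ]
top (249, 254) [0.536 0.038 0.01 ]
bat (383, 352) [ 0.487 -0.364  0.043]
bat (457, 311) [ 0.661 -0.408  0.043]
bat (461, 320) [ 0.649 -0.426  0.043]
bat (369, 388) [ 0.415 -0.393  0.043]
bat (366, 376) [ 0.429 -0.374  0.043]
batT (486, 285) [ 0.66  -0.409  0.043]
batT (492, 293) [ 0.648 -0.425  0.043]
batT (430, 388) [ 0.416 -0.391  0.043]
batT (418, 370) [ 0.437 -0.361  0.043]
```

View pics/c1.png

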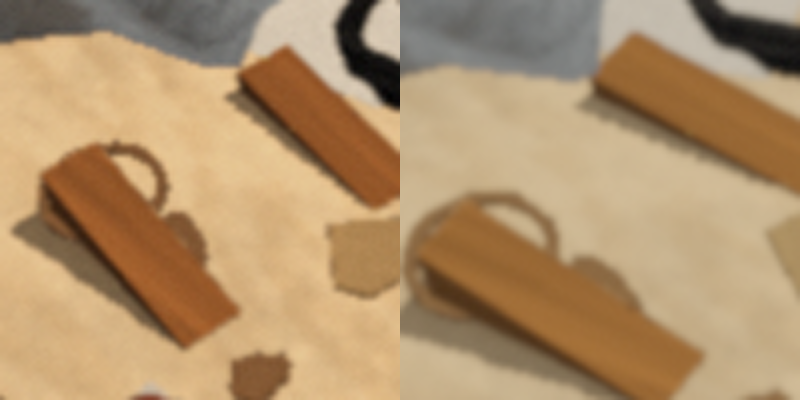

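View pics/c2.png

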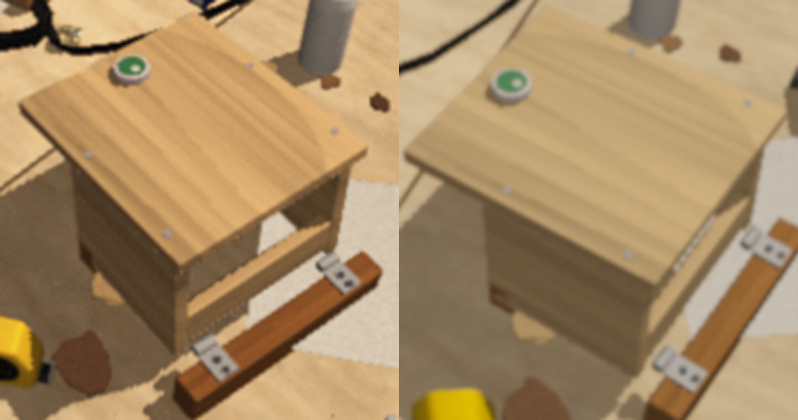

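The left-hand wedge nearest the robot (scene (205,246), top (183,280)) has the tall dark end face, so it is the thicker one; its thin end points to the stand. The crops show the stand's foot is hidden under the overhang from here. The spirit level marks the front edge.

```bash
cat >> h.py <<'E'
def tri(p,q):
    (o,d),(a,b)=ray(cam("scene"),*p),ray(cam("top"),*q)
    s=np.linalg.lstsq(np.c_[d,-b],a-o,rcond=None)[0]; x,y=o+d*s[0],a+b*s[1]
    return ((x+y)/2).round(4),round(float(np.linalg.norm(x-y)),4)
def toolrot(head,tilt):
    # wedge heading (thin end) ; tool z = dir*sin(tilt) - up*cos(tilt); tool x = -dir*cos - up*sin
    d=np.array([np.cos(head),np.sin(head),0]);u=np.array([0,0,1.])
    z=d*np.sin(tilt)-u*np.cos(tilt); x=-d*np.cos(tilt)-u*np.sin(tilt)
    return Ro.from_matrix(np.c_[x,np.cross(z,x),z])
def delta(pos,R):
    s=sense();R0=Ro.from_quat(s["tool_rot"])
    print("tool shift",R0.inv().apply(np.array(pos)-s["tcp_pos"]).round(4),"turn",(R0.inv()*R).as_rotvec().round(4))
E
python3 - <<'E'
from h import *
# thick wedge: crop coords/4+offset; scene off (170,185) top off (145,205), thick top corners, thin top corners
S=lambda x,y:(170+x/4,185+y/4); T=lambda x,y:(145+(x-400)/4,205+y/4)
for nm,s,t,z in(("thickA",S(43,178),T(418,248),.037),("thickB",S(97,146),T(465,202),.037),("thinA",S(185,347),T(672,400),.003),("thinB",S(240,310),T(704,355),.003)):
  print(nm,tri(s,t),onz(cam("scene"),*s,z).round(4),onz(cam("top"),*t,z).round(4))
S=lambda x,y:(280+x/2.1,190+y/2.1); T=lambda x,y:(300+(x-399)/2.1,180+y/2.1)
for nm,s,t,z in(("frontNear",S(20,105),T(408,153),.165),("frontFar",S(200,14),T(545,7),.165),("backFar",S(367,150),T(785,103),.185),("backNear",S(182,265),T(655,280),.185),("footNear",S(80,262),T(490,300),.01)):
  print(nm,tri(s,t),onz(cam("scene"),*s,z).round(4),onz(cam("top"),*t,z).round(4))
E
```

```text
thickA (array([0.4003, 0.1772, 0.0341]), 0.006) [0.3964 0.1718 0.037 ] [0.402  0.1775 0.037 ]
thickB (array([0.4378, 0.1781, 0.0302]), 0.0023) [0.4339 0.1707 0.037 ] [0.4354 0.1744 0.037 ]
thinA (array([0.3882, 0.0226, 0.0275]), 0.007) [0.3936 0.0381 0.003 ] [0.4036 0.0366 0.003 ]
thinB (array([0.4317, 0.0368, 0.0041]), 0.0003) [0.432  0.0375 0.003 ] [0.4324 0.0374 0.003 ]
frontNear (array([ 0.4818, -0.1204,  0.1679]), 0.0015) [ 0.4826 -0.1189  0.165 ] [ 0.4847 -0.1189  0.165 ]
frontFar (array([ 0.7099, -0.1389,  0.1399]), 0.0006) [ 0.6888 -0.1548  0.165 ] [ 0.686  -0.1478  0.165 ]
backFar (array([ 0.6559, -0.3742,  0.1815]), 0.0107) [ 0.6464 -0.378   0.185 ] [ 0.6596 -0.3727  0.185 ]
backNear (array([ 0.4534, -0.3409,  0.1801]), 0.0031) [ 0.4492 -0.3436  0.185 ] [ 0.4519 -0.3407  0.185 ]
footNear (array([ 0.4767, -0.2027,  0.0103]), 0.0063) [ 0.4737 -0.2046  0.01  ] [ 0.4802 -0.201   0.01  ]
```

Run:
```python
from h import *
def plane(n,p,q):
    o,a=ray(cam(n),*p);_,b=ray(cam(n),*q);m=np.cross(a,b);m/=np.linalg.norm(m);return m,m@o
m,c=plane("scene",(40,95),(92,245));n,d=plane("top",(15,265),(65,350))
L=np.cross(m,n);L/=np.linalg.norm(L)
for z in(0,.2,.4,.6):print(z,np.linalg.solve(np.array([m,n,[0,0,1]]),[c,d,z]).round(3))
delta([.416,.25,.197],toolrot(-1.58,0))
```

```text
0 [0.212 0.259 0.   ]
0.2 [0.245 0.322 0.2  ]
0.4 [0.278 0.385 0.4  ]
0.6 [0.31  0.447 0.6  ]
tool shift [-0.3452 -0.283  -0.0006] turn [-1.9000e-03  1.0000e-03  1.3412e+00]
```

Call:
apply_moves(plan=[[0,0,0,0,0,0.168,-1],[0,0,0,0,0,0.168,-1],[0,0,0,0,0,0.168,-1],[0,0,0,0,0,0.168,-1],[0,0,0,0,0,0.168,-1],[0,0,0,0,0,0.168,-1],[0,0,0,0,0,0.168,-1],[0,0,0,0,0,0.168,-1]])

```text
t: 1.1
tcp_pos: [0.1476, 0.6068, 0.1962]
tool_rot: [0.713, 0.701, -0.001, 0.0]
force: [0.5, 0.1, -0.4]
finger_gap: 1.002
gripper_force: 0.0
```

Run:
```python
from h import *
a=cv2.imread("pics/s0.png");b=cv2.imread("pics/t0.png")
s=sense();w=save("wrist","w1")[:,:,::-1]
f=lambda i,x,y,w,h,k:cv2.resize(i[y:y+h,x:x+w],None,fx=k,fy=k,interpolation=cv2.INTER_CUBIC)
A=f(a,0,0,150,300,2);B=f(b,0,120,150,300,2)
cv2.imwrite("pics/c3.png",np.hstack([A[:600],B[:600],cv2.resize(w,(200,150)).copy() if 0 else cv2.copyMakeBorder(cv2.resize(w,(200,150)),0,450,0,0,0)]))
```

```text
(no output)
```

View pics/c3.png

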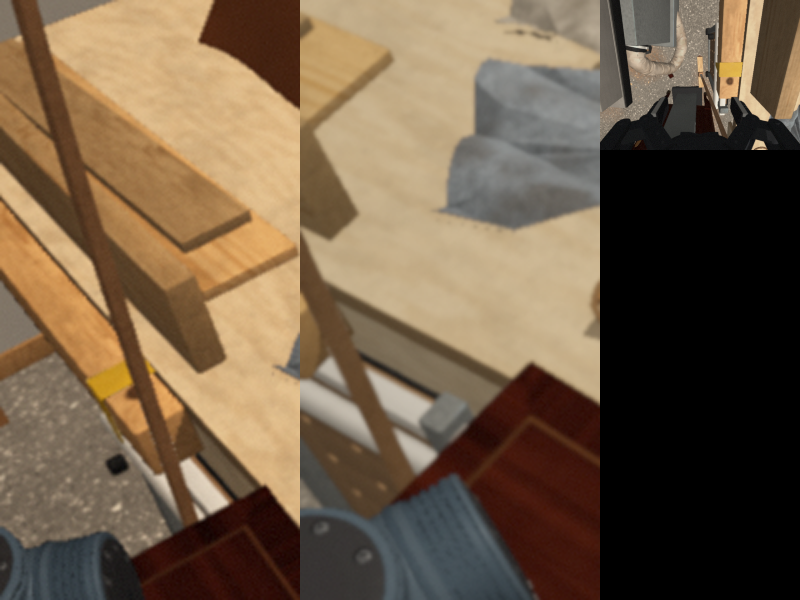

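The rod (scene (14,0)–(93,257), top (2,247)–(50,357)) leans in front of the bench's left end and goes behind the cart. I'll re-triangulate it and check its clearance.

Run:
```python
from h import *
def plane(n,p,q):
    o,a=ray(cam(n),*p);_,b=ray(cam(n),*q);m=np.cross(a,b);m/=np.linalg.norm(m);return m,m@o
for e in(-2,0,2):
  m,c=plane("scene",(14,0),(93.5,257));n,d=plane("top",(2.5+e,247.5),(50-e,357.5))
  for z in(-.4,-.2,0,.2,.4,.6):print(e,z,np.linalg.solve(np.array([m,n,[0,0,1]]),[c,d,z]).round(3))
for p in((93.5,257),(60,165)):
  o,dd=ray(cam("scene"),*p);print("hyp floor/obj",[ (o+dd*t).round(2) for t in (1,1.2,1.4,1.6)])
```

```text
-2 -0.4 [ 0.178  0.325 -0.4  ]
-2 -0.2 [ 0.201  0.329 -0.2  ]
-2 0 [0.224 0.333 0.   ]
-2 0.2 [0.247 0.337 0.2  ]
-2 0.4 [0.27  0.342 0.4  ]
-2 0.6 [0.293 0.346 0.6  ]
0 -0.4 [ 0.187  0.359 -0.4  ]
0 -0.2 [ 0.206  0.347 -0.2  ]
0 0 [0.225 0.336 0.   ]
0 0.2 [0.244 0.324 0.2  ]
0 0.4 [0.263 0.312 0.4  ]
0 0.6 [0.282 0.301 0.6  ]
2 -0.4 [ 0.194  0.389 -0.4  ]
2 -0.2 [ 0.21   0.364 -0.2  ]
2 0 [0.225 0.338 0.   ]
2 0.2 [0.241 0.313 0.2  ]
2 0.4 [0.257 0.287 0.4  ]
2 0.6 [0.272 0.262 0.6  ]
hyp floor/obj [array([0.2 , 0.18, 0.1 ]), array([ 0.22,  0.33, -0.05]), array([ 0.24,  0.49, -0.2 ]), array([ 0.26,  0.65, -0.36])]
hyp floor/obj [array([0.24, 0.33, 0.23]), array([0.27, 0.52, 0.1 ]), array([ 0.3 ,  0.7 , -0.02]), array([ 0.34,  0.89, -0.15])]
```

View pics/w1.png

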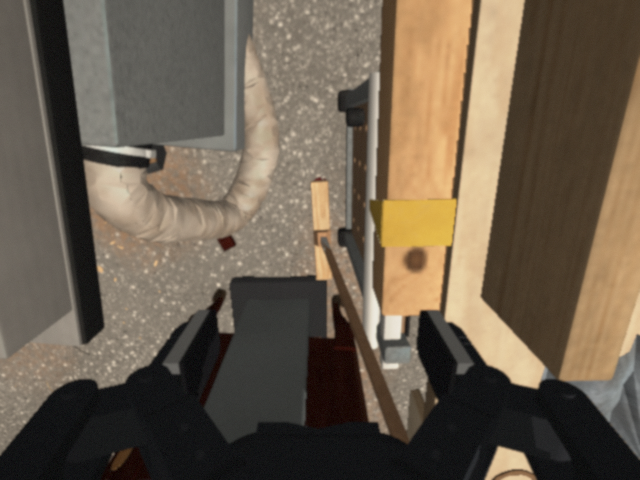

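The wrist view shows a broom: its head is on the floor at (321,230) and its handle rises from (323,238) to (400,435). I'll fix its line from the scene and wrist views.

Run:
```python
from h import *
s=sense()
def plane(C,p,q):
    o,a=ray(C,*p);_,b=ray(C,*q);m=np.cross(a,b);m/=np.linalg.norm(m);return m,m@o
W=cam("wrist",s);Sc=cam("scene")
m,c=plane(Sc,(14,0),(93.5,257));n,d=plane(W,(323,240),(400,434))
print("angle",np.degrees(np.arccos(abs(m@n))))
for z in(-.6,-.2,0,.2,.4,.6,.8):
  X=np.linalg.solve(np.array([m,n,[0,0,1]]),[c,d,z]);
  K,k,R,o=Sc;y=R.T@(X-o);y2=W[2].T@(X-W[3]);print(z,X.round(3),"r",np.hypot(*X[:2]).round(3),(K@(y/y[2]))[:2].round(),(W[0]@(y2/y2[2]))[:2].round())
# scene top-of-picture point
o,dd=ray(Sc,14,0);t=(d-n@o)/(n@dd);print("at image top",(o+t*dd).round(3))
```

```text
angle 33.30054822823873
-0.6 [ 0.163  0.351 -0.6  ] r 0.387 [129. 372.] [325. 245.]
-0.2 [ 0.207  0.352 -0.2  ] r 0.409 [101. 291.] [352. 314.]
0 [0.229 0.353 0.   ] r 0.421 [ 81. 237.] [383. 391.]
0.2 [0.251 0.353 0.2  ] r 0.433 [ 57. 168.] [456. 576.]
0.4 [0.273 0.354 0.4  ] r 0.447 [25. 77.] [ 868. 1612.]
0.6 [0.295 0.354 0.6  ] r 0.461 [-19. -45.] [ -173. -1010.]
0.8 [0.317 0.355 0.8  ] r 0.476 [ -82. -221.] [ 115. -285.]
at image top [0.291 0.354 0.562]
```

Call:
apply_moves(plan=[[-0.047,-0.0125,-0.023,0,0,0,-1],[-0.047,-0.0125,-0.023,0,0,0,-1],[-0.047,-0.0125,-0.023,0,0,0,-1],[-0.047,-0.0125,-0.023,0,0,0,-1],[-0.047,-0.0125,-0.023,0,0,0,-1],[-0.047,-0.0125,-0.023,0,0,0,-1],[-0.047,-0.0125,-0.023,0,0,0,-1]])

```text
t: 2.02
tcp_pos: [0.0556, 0.2776, 0.3582]
tool_rot: [0.71, 0.704, -0.0, 0.0]
force: [1.2, 0.5, 0.9]
finger_gap: 1.0
gripper_force: 0.0
```

Run:
```python
from h import *
s=sense();print(s["q"],s["tcp_pos"],s["tool_rot"])
```

```text
[ 9.70510646e-01 -1.95130411e-01  1.88985078e+00 -2.61683056e-04
  1.44732058e+00  9.79553621e-01] [0.05559021 0.27755646 0.35819932] [ 7.10285329e-01  7.03913833e-01 -1.95657061e-04  1.69766354e-04]
```

Call:
apply_moves(plan=[[-0.044,0.044,0,0,0,0,-1],[-0.044,0.044,0,0,0,0,-1],[-0.044,0.044,0,0,0,0,-1],[-0.044,0.044,0,0,0,0,-1],[-0.044,0.044,0,0,0,0,-1]])

```text
t: 2.65
tcp_pos: [0.2654, 0.0668, 0.3581]
tool_rot: [0.711, 0.703, 0.001, 0.0]
force: [1.2, 1.1, 0.9]
finger_gap: 1.002
gripper_force: 0.0
```

Run:
```python
from h import *
s=sense();print(s["q"].round(3) if hasattr(s["q"],"round") else s["q"],s["tcp_pos"],s["force"])
delta([.416,.13,.20],toolrot(-1.58,0))
```

```text
[-1.720e-01 -2.160e-01  1.905e+00  1.000e-03  1.452e+00 -1.610e-01] [0.26537571 0.06676238 0.35809636] [1.19528084 1.07303322 0.89317599]
tool shift [0.0648 0.1496 0.1584] turn [ 0.0019 -0.0005 -0.0019]
```

Call:
apply_moves(plan=[[0.015,0.037,0.039,0,0,0,-1],[0.015,0.037,0.039,0,0,0,-1],[0.015,0.037,0.039,0,0,0,-1],[0.015,0.037,0.039,0,0,0,-1],[0,0,0,0,0,0,-1]])

```text
t: 3.28
tcp_pos: [0.4133, 0.127, 0.1981]
tool_rot: [0.71, 0.704, -0.003, -0.003]
force: [-0.9, -0.4, -0.3]
finger_gap: 0.997
gripper_force: 0.0
```

Run:
```python
from h import *
s=sense();im=save("wrist","w2");C=cam("wrist",s);print(s["tcp_pos"])
hsv=cv2.cvtColor(im,cv2.COLOR_RGB2HSV)
m=cv2.inRange(hsv,(5,110,60),(18,255,255));m=cv2.morphologyEx(m,cv2.MORPH_OPEN,np.ones((5,5)))
cs,_=cv2.findContours(m,0,2)
for c in cs:
  if cv2.contourArea(c)>1500:
    b=cv2.boxPoints(cv2.minAreaRect(c));print(cv2.contourArea(c),[ (p.round().tolist(),onz(C,*p,.02)[:2].round(3).tolist()) for p in b])
```

```text
[0.41327579 0.12702436 0.19806525]
2915.5 [([569.0, 158.0], [0.662, 0.176]), ([616.0, 155.0], [0.707, 0.179]), ([621.0, 230.0], [0.734, 0.101]), ([575.0, 234.0], [0.685, 0.098])]
4130.0 [([421.0, 273.0], [0.526, 0.053]), ([448.0, 148.0], [0.541, 0.188]), ([485.0, 156.0], [0.579, 0.18]), ([458.0, 281.0], [0.568, 0.043])]
5065.0 [([297.0, 149.0], [0.392, 0.188]), ([352.0, 147.0], [0.447, 0.19]), ([358.0, 278.0], [0.456, 0.048]), ([303.0, 280.0], [0.395, 0.045])]
```

View pics/w2.png

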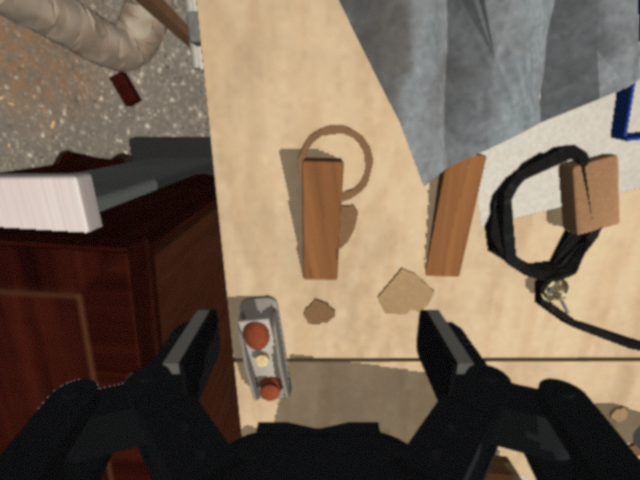

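The wrist view shows the thick wedge squarely: thick-end top corners at (302,158) and (342,159), thin-end corners at (304,278) and (338,278).

Run:
```python
from h import *
s=sense();C=cam("wrist",s)
P=[onz(C,302,158,.037),onz(C,342,159,.037),onz(C,304,278,.003),onz(C,338,278,.003)]
for p in P:print(p.round(4))
a=(P[0]+P[1])/2;b=(P[2]+P[3])/2;d=(b-a)[:2];print(a,b,np.hypot(*d),np.arctan2(d[1],d[0]))
h=np.arctan2(d[1],d[0]);t=a[:2]+.018*d/np.hypot(*d);print(t)
delta([*t,.10],toolrot(h,0));delta([*t,.009],toolrot(h,0))
```

```text
[0.397  0.1803 0.037 ]
[0.4353 0.1791 0.037 ]
[0.3942 0.0391 0.003 ]
[0.4343 0.0388 0.003 ]
[0.41615356 0.17970111 0.037     ] [0.41427006 0.03898631 0.003     ] 0.14072739936130532 -1.5841808133920539
[0.41591265 0.16170272]
tool shift [0.0349 0.0038 0.0999] turn [-0.0061  0.0004  0.0036]
tool shift [0.035  0.0043 0.1909] turn [-0.0061  0.0004  0.0036]
```

Call:
apply_moves(plan=[[0.0175,0.002,0.048,-0.006,0,0.004,-1],[0.0175,0.002,0.048,0,0,0,-1],[0,0,0.048,0,0,0,-1],[0,0,0.048,0,0,0,-1],[0,0,0,0,0,0,-1],[0,0,0,0,0,0,1],[0,0,0,0,0,0,1],[0,0,0,0,0,0,1]], force=60)

```text
t: 4.32
tcp_pos: [0.42, 0.1618, 0.0119]
tool_rot: [0.713, 0.701, 0.004, 0.003]
force: [0.6, 0.3, 0.2]
finger_gap: 0.376
gripper_force: 0.0
```

Call:
apply_moves(plan=[[0,0,0,0,0,0,1],[0,0,0,0,0,0,1]])

```text
t: 4.58
tcp_pos: [0.4189, 0.1617, 0.0103]
tool_rot: [0.713, 0.701, 0.002, 0.002]
force: [-0.3, -0.9, 0.5]
finger_gap: 0.0
gripper_force: 0.0
```

Run:
```python
from h import *
s=sense();w=save("wrist","w3");a=save("scene","s3")
print(s["finger_gap"],s["gripper_force"],s["tcp_pos"])
cv2.imwrite("pics/c4.png",np.hstack([cv2.resize(w,(400,300)),cv2.resize(a[140:320,130:370],(400,300),interpolation=2)])[:,:,::-1])
```

```text
0.0004918769333416989 0.0 [0.41885983 0.16170781 0.01030406]
```

View pics/c4.png

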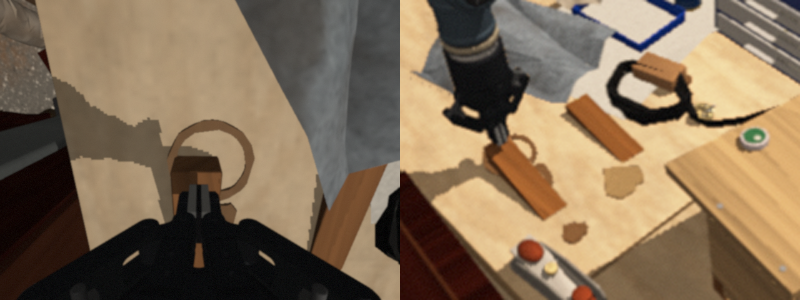

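Run:
```python
from h import *
s=sense();C=cam("wrist",s);K,k,R,o=C
def pr(X):
    y=R.T@(np.array(X)-o);return (K@(y/y[2]))[:2].round()
print("tcp px",pr(s["tcp_pos"]),"grasp",pr(s["tcp_pos"]+np.array([0,0,.019])))
print("expected thick end bottom",pr([.397,.18,0]),pr([.436,.18,0]),"top",pr([.397,.18,.037]),pr([.436,.18,.037]))
im=cv2.imread("pics/w3.png");hsv=cv2.cvtColor(im,40)
for u in (360,372,420,430):
  print(u,[(v,im[v,u].tolist()) for v in range(296,400,6)])
```

```text
tcp px [317. 282.] grasp [317. 298.]
expected thick end bottom [279. 246.] [347. 245.] top [271. 272.] [354. 270.]
360 [(296, [119, 152, 176]), (302, [43, 59, 74]), (308, [55, 80, 109]), (314, [55, 80, 109]), (320, [110, 140, 163]), (326, [30, 44, 56]), (332, [56, 79, 106]), (338, [53, 77, 104]), (344, [55, 78, 105]), (350, [39, 56, 75]), (356, [15, 12, 11]), (362, [10, 11, 11]), (368, [15, 14, 13]), (374, [15, 12, 11]), (380, [15, 14, 15]), (386, [15, 14, 15]), (392, [15, 12, 14]), (398, [10, 11, 10])]
372 [(296, [79, 101, 118]), (302, [53, 78, 107]), (308, [54, 78, 108]), (314, [112, 142, 166]), (320, [117, 147, 172]), (326, [105, 135, 156]), (332, [53, 76, 102]), (338, [54, 79, 107]), (344, [54, 80, 106]), (350, [55, 79, 107]), (356, [48, 69, 91]), (362, [11, 6, 6]), (368, [9, 12, 8]), (374, [8, 10, 7]), (380, [12, 15, 13]), (386, [11, 7, 10]), (392, [10, 11, 9]), (398, [11, 10, 8])]
420 [(296, [122, 154, 179]), (302, [115, 147, 173]), (308, [113, 144, 172]), (314, [112, 143, 170]), (320, [117, 150, 176]), (326, [116, 148, 174]), (332, [116, 148, 171]), (338, [117, 149, 173]), (344, [119, 150, 173]), (350, [116, 149, 171]), (356, [111, 141, 164]), (362, [6, 4, 4]), (368, [3, 2, 6]), (374, [9, 10, 9]), (380, [14, 13, 9]), (386, [12, 8, 8]), (392, [16, 15, 14]), (398, [14, 13, 13])]
430 [(296, [118, 151, 176]), (302, [116, 148, 174]), (308, [118, 150, 176]), (314, [122, 154, 178]), (320, [124, 157, 182]), (326, [123, 155, 179]), (332, [121, 154, 177]), (338, [122, 153, 177]), (344, [114, 146, 168]), (350, [112, 143, 167]), (356, [112, 143, 168]), (362, [109, 139, 164]), (368, [12, 9, 8]), (374, [16, 12, 15]), (380, [11, 11, 10]), (386, [12, 13, 13]), (392, [17, 12, 13]), (398, [15, 13, 15])]
```

Run:
```python
from h import *
c=calibration("wrist");M=np.array(c["mount"]);K=np.array(c["camera_matrix"])
def pr(p):
    y=M[:3,:3].T@(np.array(p)-M[:3,3]);return (K@(y/y[2]))[:2].round().tolist()
for z in(0,-.007,-.013,-.019,-.026,-.032):print(z,"open inner",pr([0,.0425,z]),pr([.011,.0425,z]),"outer",pr([.011,.057,z]),"shut",pr([0,0,z]),pr([.011,0,z]))
im=cv2.imread("pics/w3.png");g=im.max(2)
print([(v,im[v,300].tolist(),im[v,312].tolist(),im[v,325].tolist()) for v in range(264,320,4)])
a=cv2.imread("pics/w3.png")[220:370,240:440];b=cv2.imread("pics/w2.png")[280:430,160:260]
cv2.imwrite("pics/c5.png",cv2.resize(np.hstack([a,b]),None,fx=2.6,fy=2.6,interpolation=2))
```

```text
0 open inner [393.0, 282.0] [394.0, 263.0] outer [421.0, 263.0] shut [317.0, 282.0] [317.0, 263.0]
-0.007 open inner [396.0, 287.0] [397.0, 268.0] outer [424.0, 268.0] shut [317.0, 287.0] [317.0, 268.0]
-0.013 open inner [398.0, 292.0] [400.0, 273.0] outer [428.0, 273.0] shut [317.0, 292.0] [317.0, 273.0]
-0.019 open inner [401.0, 298.0] [402.0, 278.0] outer [431.0, 278.0] shut [317.0, 298.0] [317.0, 278.0]
-0.026 open inner [404.0, 304.0] [406.0, 284.0] outer [436.0, 284.0] shut [317.0, 304.0] [317.0, 284.0]
-0.032 open inner [407.0, 310.0] [409.0, 290.0] outer [440.0, 290.0] shut [317.0, 310.0] [317.0, 290.0]
[(264, [11, 27, 41], [17, 24, 39], [17, 27, 42]), (268, [18, 29, 45], [16, 26, 40], [16, 30, 43]), (272, [16, 27, 41], [17, 29, 43], [14, 27, 45]), (276, [18, 31, 50], [24, 38, 59], [37, 62, 93]), (280, [20, 34, 52], [21, 38, 57], [45, 76, 113]), (284, [23, 37, 54], [23, 38, 58], [47, 76, 114]), (288, [20, 33, 52], [20, 36, 56], [45, 76, 115]), (292, [19, 33, 51], [18, 35, 55], [45, 74, 114]), (296, [21, 35, 53], [45, 48, 51], [51, 54, 59]), (300, [20, 35, 52], [50, 52, 54], [51, 53, 55]), (304, [19, 32, 49], [49, 52, 52], [49, 51, 54]), (308, [15, 15, 14], [50, 53, 53], [52, 55, 55]), (312, [19, 20, 21], [48, 51, 52], [50, 53, 55]), (316, [22, 21, 24], [47, 48, 50], [49, 51, 54])]
```

View pics/c5.png

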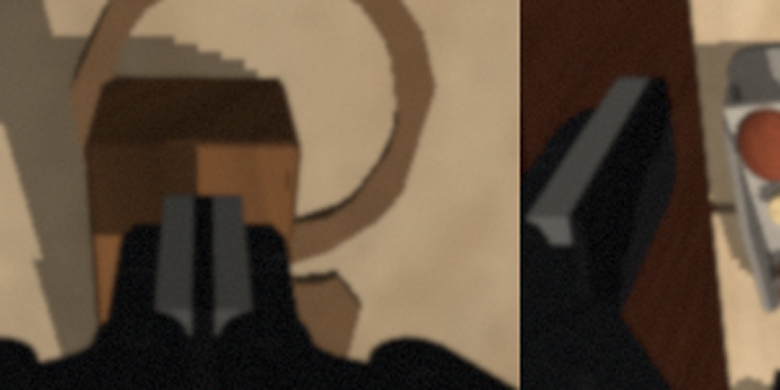

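The close-up shows the shut fingertips ending at row 295, about 35 mm short of where the stated TCP would appear (row 263). The wedge hasn't moved and nothing was touched, so the fingers closed just above it. The real fingertips are shorter than the stated TCP. I'll reopen and feel downward in small steps while watching the force.

Call:
apply_moves(plan=[[0,0,0,0,0,0,-1],[0,0,0,0,0,0,-1],[0,-0.003,0,0,0,0,-1],[0,0,0,0,0,0,-1],[0,0,0.006,0,0,0,-1],[0,0,0.006,0,0,0,-1],[0,0,0,0,0,0,-1]])

```text
t: 5.55
tcp_pos: [0.4154, 0.1616, -0.0028]
tool_rot: [0.713, 0.701, 0.002, 0.002]
force: [-0.2, -0.5, 0.2]
finger_gap: 0.997
gripper_force: 0.0
```

Call:
apply_moves(plan=[[0,0,0.005,0,0,0,-1],[0,0,0.005,0,0,0,-1],[0,0,0,0,0,0,-1]])

```text
t: 5.92
tcp_pos: [0.4155, 0.1617, -0.0125]
tool_rot: [0.713, 0.701, 0.002, 0.002]
force: [0.1, 0.2, -0.4]
finger_gap: 0.999
gripper_force: 0.0
```

Call:
apply_moves(plan=[[0,0,0.005,0,0,0,-1],[0,0,0.005,0,0,0,-1],[0,0,0,0,0,0,-1]])

```text
t: 6.3
tcp_pos: [0.4156, 0.1617, -0.0225]
tool_rot: [0.713, 0.701, 0.002, 0.002]
force: [0.2, 0.2, 0.7]
finger_gap: 0.998
gripper_force: 0.0
```

Call:
apply_moves(plan=[[0,0,0.005,0,0,0,-1],[0,0,0.004,0,0,0,-1],[0,0,0,0,0,0,-1],[0,0,0,0,0,0,1],[0,0,0,0,0,0,1],[0,0,0,0,0,0,1],[0,0,0,0,0,0,1]], force=60)

```text
t: 7.18
tcp_pos: [0.4161, 0.1618, -0.0308]
tool_rot: [0.713, 0.701, 0.002, 0.002]
force: [-0.1, 0.6, 4.3]
finger_gap: 0.454
gripper_force: 60.6
```

Call:
apply_moves(plan=[[0,0,-0.04,0,0,0,1],[0,0,-0.04,0,0,0,1],[-0.045,0.0365,0,0,0,0,1],[-0.045,0.0365,0,0,0,0,1],[-0.045,0.0365,0,0,0,0,1],[-0.045,0.0365,0,0,0,0,1],[-0.045,0.0365,0,0,0,0,1],[0,0,0,0,0,0.136,1]])

```text
t: 8.18
tcp_pos: [0.5984, -0.0709, 0.0501]
tool_rot: [0.761, 0.648, 0.004, 0.005]
force: [-0.5, 0.5, -1.0]
finger_gap: 0.456
gripper_force: 60.9
```

Call:
apply_moves(plan=[[0,0,0,0,0,0,1],[0,0,0,0,0,0,1]])

```text
t: 8.43
tcp_pos: [0.5931, -0.0653, 0.0495]
tool_rot: [0.758, 0.652, 0.002, 0.001]
force: [0.2, 1.5, -1.2]
finger_gap: 0.456
gripper_force: 60.9
```

Run:
```python
from h import *
s=sense();print(s["tcp_pos"],s["finger_gap"],s["gripper_force"],s["force"])
delta([.598,-.062,-.029],toolrot(-1.72,0))
a=save("scene","s5");b=save("top","t5")
f=lambda i,x,y,w,h,k:cv2.resize(i[y:y+h,x:x+w],None,fx=k,fy=k,interpolation=2)
cv2.imwrite("pics/c6.png",np.hstack([f(a,200,150,200,200,2),f(b,180,150,200,200,2)])[:,:,::-1])
```

```text
[ 0.5931147  -0.06532503  0.0495296 ] 0.45596494958177586 60.90606462210417 [ 0.16950327  1.51761419 -1.23524325]
tool shift [0.0039 0.004  0.0786] turn [ 0.004  -0.0012 -0.0004]
```

View pics/c6.png

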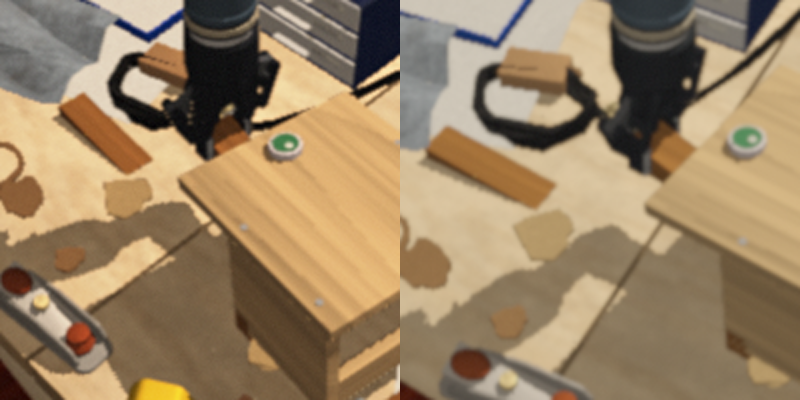

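Last picture: the wedge hangs in front of the stand, its thick end held and its nose under the overhang near the front edge's middle. The thin wedge, cork and stones are undisturbed. From here on I use numbers only.

Call:
apply_moves(plan=[[0.004,0.004,0.03,0.004,0,0,1],[0,0,0.03,0,0,0,1],[0,0,0.013,0,0,0,1],[0,0,0,0,0,0,1]])

```text
t: 9.02
tcp_pos: [0.5983, -0.0622, -0.0237]
tool_rot: [0.758, 0.652, 0.0, -0.0]
force: [0.7, -1.0, -1.0]
finger_gap: 0.455
gripper_force: 61.0
```

Call:
apply_moves(plan=[[0,0,0.003,0,0,0,1],[0,0,0,0,0,0,1]])

```text
t: 9.28
tcp_pos: [0.5997, -0.063, -0.0252]
tool_rot: [0.759, 0.651, 0.001, 0.001]
force: [0.4, 0.1, -0.8]
finger_gap: 0.461
gripper_force: 61.0
```

Run:
```python
from h import *
s=sense();print(s["tcp_pos"],s["finger_gap"],s["gripper_force"],s["force"],s["ft_torque"])
```

```text
[ 0.59972865 -0.06295051 -0.02516789] 0.4607386950643383 60.954368761740625 [ 0.36578605  0.11482641 -0.77462487] [ 0.09700287 -0.00258443  0.0108971 ]
```

Call:
apply_moves(plan=[[0,0,0.003,0,0,0,1],[0,0,0.002,0,0,0,1],[0,0,0,0,0,0,1]])

```text
t: 9.65
tcp_pos: [0.5993, -0.0629, -0.0307]
tool_rot: [0.759, 0.651, 0.001, 0.001]
force: [-0.4, 0.7, 2.2]
finger_gap: 0.458
gripper_force: 61.0
```

Call:
apply_moves(plan=[[0,0,0,0,0,0,-1],[0,0,0,0,0,0,-1],[0,0,0,0,0,0,-1],[0,0,0,0,0,0,-1]])

```text
t: 10.15
tcp_pos: [0.5992, -0.0628, -0.031]
tool_rot: [0.759, 0.651, 0.001, 0.0]
force: [-0.2, 0.2, 0.3]
finger_gap: 0.998
gripper_force: 0.0
```

Call:
apply_moves(plan=[[0,0,-0.04,0,0,0,-1],[0.02,0,-0.04,0,0,0,-1],[0.02,0,0,0,-0.18,0,-1],[0,0,0,0,-0.18,0,-1],[0,0,0,0,-0.18,0,-1],[0,0,0,0,-0.18,0,-1],[0,0,0,0,0,0,-1],[0,0,0,0,0,0,-1]])

```text
t: 11.15
tcp_pos: [0.6046, -0.0244, 0.0488]
tool_rot: [0.711, 0.611, -0.264, 0.226]
force: [0.2, -0.4, -0.2]
finger_gap: 0.998
gripper_force: 0.0
```

Run:
```python
from h import *
s=sense();im=save("wrist","w6");C=cam("wrist",s);K,k,R,o=C
print(s["tcp_pos"],Ro.from_quat(s["tool_rot"]).as_matrix().round(3).tolist(),s["q"],o)
def pr(X):
    y=R.T@(np.array(X)-o);return (K@(y/y[2]))[:2].round().tolist()
d=np.array([-.149,-.989,0]);n=np.array([.989,-.149,0]);e=np.array([.5997,-.063,0])-.018*d
for L,z in((0,.037),(140,.003)):
  print("wedge",L,[pr(e+d*L/1000+n*w+[0,0,z]) for w in(-.02,.02)])
f=np.array([.575,-.212,0])
for z in(.009,.04):print("foot",z,[pr(f+n*w+[0,0,z]) for w in(-.1,0,.1)])
hsv=cv2.cvtColor(im,cv2.COLOR_RGB2HSV)
m=cv2.inRange(hsv,(4,110,50),(18,255,255));m=cv2.morphologyEx(m,cv2.MORPH_OPEN,np.ones((3,3)))
cs,_=cv2.findContours(m,0,2)
for c in cs:
  if cv2.contourArea(c)>400: print(cv2.contourArea(c),cv2.approxPolyDP(c,4,True)[:,0].tolist())
```

```text
[ 0.60455371 -0.02437395  0.04880084] [[0.115, 0.988, -0.099], [0.75, -0.151, -0.644], [-0.652, -0.0, -0.758]] [ 0.12052467  0.87175176  1.4591452  -0.75233331  1.16434039  0.70748346] [0.63190304 0.15245892 0.12990614]
wedge 0 [[288.0, 277.0], [351.0, 277.0]]
wedge 140 [[300.0, 305.0], [338.0, 305.0]]
foot 0.009 [[225.0, 319.0], [317.0, 319.0], [409.0, 319.0]]
foot 0.04 [[221.0, 348.0], [317.0, 348.0], [413.0, 348.0]]
420.5 [[209, 377], [200, 401], [212, 418], [218, 379]]
1597.0 [[517, 347], [527, 385], [537, 387], [534, 384], [555, 377], [580, 386], [567, 352], [547, 355], [532, 345]]
8092.5 [[228, 322], [228, 330], [238, 331], [240, 356], [250, 356], [258, 373], [376, 373], [381, 362], [377, 356], [397, 356], [399, 332], [408, 330], [407, 321]]
7591.0 [[0, 315], [1, 408], [35, 410], [53, 389], [78, 377], [91, 377], [105, 386], [94, 366], [103, 328], [36, 309], [31, 313], [39, 320]]
3910.0 [[292, 232], [289, 280], [299, 301], [337, 304], [348, 280], [346, 233]]
1147.0 [[0, 206], [4, 229], [24, 236], [54, 231], [48, 217]]
15369.5 [[46, 0], [162, 146], [236, 139], [200, 43], [194, 42], [198, 38], [191, 33], [188, 13], [183, 16], [178, 0]]
```

The wrist data agree: the foot's lower edge lies at row 321, columns 228–407 (mid 318). The wedge is at columns 289–348, its tip at 299–337 (mid 318), so it is centred and square to the foot. Next is a tilted regrasp.

Run:
```python
from h import *
delta([.5953,-.0884,-.0134],toolrot(-1.72,.706))
```

```text
tool shift [-0.0076  0.0003  0.0894] turn [-0.002   0.0038 -0.0037]
```

Call:
apply_moves(plan=[[-0.007,0,0.03,0,0,0,-1],[0,0,0.03,0,0,0,-1],[0,0,0.02,0,0,0,-1],[0,0,0.009,0,0,0,-1],[0,0,0,0,0,0,-1]])

```text
t: 11.82
tcp_pos: [0.595, -0.0874, -0.014]
tool_rot: [0.712, 0.61, -0.264, 0.227]
force: [0.3, -0.1, 1.0]
finger_gap: 0.997
gripper_force: 0.0
```

Call:
apply_moves(plan=[[0,0,0,0,0,0,1],[0,0,0,0,0,0,1],[0,0,0,0,0,0,1],[0,0,0,0,0,0,1],[0,0,0,0,0,0,1]], force=50)

```text
t: 12.45
tcp_pos: [0.5956, -0.0865, -0.0134]
tool_rot: [0.711, 0.611, -0.264, 0.227]
force: [0.6, 2.0, 4.4]
finger_gap: 0.455
gripper_force: 50.9
```

Run:
```python
from h import *
s=sense();im=save("wrist","w7");C=cam("wrist",s)
print(s["tcp_pos"],s["finger_gap"],s["gripper_force"],s["force"])
hsv=cv2.cvtColor(im,cv2.COLOR_RGB2HSV)
m=cv2.inRange(hsv,(4,110,50),(18,255,255));m=cv2.morphologyEx(m,cv2.MORPH_OPEN,np.ones((3,3)))
cs,_=cv2.findContours(m,0,2)
for c in cs:
  if cv2.contourArea(c)>400: print(cv2.contourArea(c),cv2.approxPolyDP(c,4,True)[:,0].tolist())
```

```text
[ 0.59564354 -0.08647179 -0.01339576] 0.4546580416657272 50.87992016226053 [0.59148363 1.99549818 4.43156954]
3600.0 [[555, 385], [569, 433], [581, 444], [639, 444], [639, 429], [623, 395], [587, 395], [581, 383]]
5643.5 [[260, 394], [263, 420], [368, 420], [375, 402], [365, 367], [271, 367]]
3212.0 [[3, 362], [0, 444], [6, 437], [6, 444], [14, 444], [14, 437], [30, 431], [12, 465], [18, 472], [35, 446], [39, 452], [47, 449], [37, 442], [30, 422], [49, 371]]
7657.0 [[274, 277], [270, 358], [365, 357], [360, 275]]
15351.5 [[0, 0], [1, 138], [148, 123], [148, 113], [75, 0]]
```

Regrasp holds (50 N, gap 39 mm). I'll set up the tilt measurement by tracking the green spirit level's pixel shift against the drooping baseline (joint 0), then start pushing.

```bash
cat >> h.py <<'E'
def green(im):
    h=cv2.cvtColor(im,cv2.COLOR_RGB2HSV); m=cv2.inRange(h,(50,80,30),(90,255,255))
    n,l,st,ce=cv2.connectedComponentsWithStats(m); 
    c=[i for i in range(1,n) if 10<st[i,4]<400 and 200<ce[i][1]<240 and 320<ce[i][0]<375]
    i=max(c,key=lambda i:st[i,4]); w=m*(l==i); M=cv2.moments(w,True)
    return np.array([M["m10"]/M["m00"],M["m01"]/M["m00"]]),st[i,4]
H=np.array([.548,-.380,.045]); D=np.array([-.149,-.989,0]); AX=np.cross([0,0,1.],-D)
def proj(C,X):
    K,k,R,o=C;y=R.T@(X-o);p=y[:2]/y[2];p=p*(1+k*(p@p));return K[:2,:2]@p+K[:2,2]
def level():
    out=[]
    for n,f in(("scene","s0"),("top","t0")):
        g0,a0=green(cv2.imread("pics/%s.png"%f)[:,:,::-1].copy());g1,a1=green(snapshot(n));C=cam(n)
        X=onz(C,*g0,.17); q=np.linspace(-.05,.25,301)
        P=[proj(C,H+Ro.from_rotvec(-AX*t).apply(X-H))-proj(C,X) for t in q]
        e=[np.linalg.norm(p-(g1-g0)) for p in P];i=int(np.argmin(e))
        out.append((n,(g1-g0).round(2).tolist(),"q",round(q[i],4),"res",round(e[i],2),int(a0),int(a1),"level shift",P[145].round(2).tolist()))
    return out
E
python3 - <<'E'
from h import *
for o in level():print(o)
z=Ro.from_rotvec(-AX*.1).apply([0,.2,0]);print("front rises?",z)
E
```

```text
('scene', [-0.04, 0.06], 'q', np.float64(-0.001), 'res', np.float64(0.02), 53, 52, 'level shift', [4.45, -3.7])
('top', [-0.35, 0.17], 'q', np.float64(-0.005), 'res', np.float64(0.1), 41, 38, 'level shift', [6.78, -4.72])
front rises? [-1.47238201e-04  1.99022694e-01  1.97470392e-02]
```

Call:
apply_moves(plan=[[-0.0076,0,0.0065,0,0,0,1],[-0.0076,0,0.0065,0,0,0,1],[-0.0076,0,0.0065,0,0,0,1],[-0.0076,0,0.0065,0,0,0,1]])

```text
t: 13.1
tcp_pos: [0.5894, -0.1265, -0.0134]
tool_rot: [0.711, 0.611, -0.264, 0.227]
force: [0.8, 3.0, 5.1]
finger_gap: 0.455
gripper_force: 51.0
```

Run:
```python
from h import *
s=sense();print(s["tcp_pos"],s["force"],s["finger_gap"])
for o in level():print(o)
```

```text
[ 0.58943928 -0.12650448 -0.01337679] [0.81641032 2.95729367 5.10471184] 0.4549715182388918
('scene', [-0.09, 0.07], 'q', np.float64(-0.002), 'res', np.float64(0.02), 53, 51, 'level shift', [4.45, -3.7])
('top', [-0.35, 0.17], 'q', np.float64(-0.005), 'res', np.float64(0.1), 41, 38, 'level shift', [6.78, -4.72])
```

Call:
apply_moves(plan=[[-0.0076,0,0.0065,0,0,0,1],[-0.0076,0,0.0065,0,0,0,1],[-0.0076,0,0.0065,0,0,0,1],[0,0,0,0,0,0,1]])

```text
t: 13.7
tcp_pos: [0.586, -0.1549, -0.0134]
tool_rot: [0.711, 0.611, -0.262, 0.228]
force: [3.5, 5.1, 5.2]
finger_gap: 0.463
gripper_force: 51.3
```

Run:
```python
from h import *
s=sense();print(s["tcp_pos"],s["force"],s["finger_gap"])
for o in level():print(o)
```

```text
[ 0.58596849 -0.15488187 -0.01342474] [3.51681136 5.14018385 5.23728588] 0.46284008577637564
('scene', [1.44, -1.11], 'q', np.float64(0.03), 'res', np.float64(0.2), 53, 58, 'level shift', [4.45, -3.7])
('top', [2.15, -1.59], 'q', np.float64(0.031), 'res', np.float64(0.08), 41, 41, 'level shift', [6.78, -4.72])
```

Call:
apply_moves(plan=[[-0.0076,0,0.0065,0,0,0,1],[-0.0076,0,0.0065,0,0,0,1],[0,0,0,0,0,0,1]])

```text
t: 14.18
tcp_pos: [0.5829, -0.1746, -0.0134]
tool_rot: [0.711, 0.611, -0.262, 0.228]
force: [1.5, 5.5, 5.4]
finger_gap: 0.459
gripper_force: 51.3
```

Run:
```python
from h import *
s=sense();print(s["tcp_pos"],s["force"],s["finger_gap"])
for o in level():print(o)
```

```text
[ 0.58293787 -0.17460808 -0.01343271] [1.46364526 5.48003478 5.39111061] 0.45944561712050813
('scene', [3.01, -2.24], 'q', np.float64(0.062), 'res', np.float64(0.33), 53, 60, 'level shift', [4.45, -3.7])
('top', [4.62, -3.04], 'q', np.float64(0.064), 'res', np.float64(0.3), 41, 44, 'level shift', [6.78, -4.72])
```

Call:
apply_moves(plan=[[-0.0068,0,0.0058,0,0,0,1],[-0.0068,0,0.0058,0,0,0,1],[0,0,0,0,0,0,1],[0,0,0,0,0,0,1]])

```text
t: 14.78
tcp_pos: [0.5801, -0.1923, -0.0134]
tool_rot: [0.711, 0.611, -0.263, 0.227]
force: [1.9, 4.3, 5.4]
finger_gap: 0.457
gripper_force: 51.3
```

Run:
```python
from h import *
s=sense();print(s["tcp_pos"],s["force"],s["finger_gap"])
for o in level()+level():print(o)
# independent: back/front match of texture by ECC-free check: wrist view of wedge/foot
im=save("wrist","w8");hsv=cv2.cvtColor(im,cv2.COLOR_RGB2HSV)
m=cv2.inRange(hsv,(4,110,50),(18,255,255));m=cv2.morphologyEx(m,cv2.MORPH_OPEN,np.ones((3,3)))
for c in cv2.findContours(m,0,2)[0]:
  if cv2.contourArea(c)>800: print(cv2.contourArea(c),cv2.approxPolyDP(c,4,True)[:,0].tolist())
```

```text
[ 0.58007149 -0.19226733 -0.01343398] [1.88608811 4.34443588 5.37974714] 0.45732849421977184
('scene', [4.31, -2.94], 'q', np.float64(0.086), 'res', np.float64(0.54), 53, 60, 'level shift', [4.45, -3.7])
('top', [6.74, -4.34], 'q', np.float64(0.092), 'res', np.float64(0.31), 41, 50, 'level shift', [6.78, -4.72])
('scene', [4.31, -2.94], 'q', np.float64(0.086), 'res', np.float64(0.54), 53, 60, 'level shift', [4.45, -3.7])
('top', [6.69, -4.27], 'q', np.float64(0.092), 'res', np.float64(0.36), 41, 49, 'level shift', [6.78, -4.72])
1408.5 [[86, 377], [72, 378], [75, 382], [68, 386], [49, 435], [42, 435], [46, 439], [41, 451], [86, 416], [89, 408], [78, 403]]
1033.0 [[82, 349], [105, 361], [136, 364], [137, 374], [159, 358], [137, 347]]
898.5 [[626, 316], [598, 312], [555, 328], [602, 330], [621, 325]]
14466.0 [[276, 275], [272, 360], [266, 390], [260, 393], [263, 420], [305, 425], [372, 421], [375, 394], [364, 363], [360, 276]]
```

Green-bubble estimates average about 0.091. As a cross-check, I'll track the wood grain over the whole top by optical flow in both views.

```bash
cat >> h.py <<'E'
from scipy.optimize import least_squares
def flow():
    Rm=Ro.from_rotvec(AX*.095); n=Rm.apply([0,0,1.]); p0=H+Rm.apply([0,0,.141])
    for nm,f,poly in(("scene","s0",[(296,241),(374,203),(447,260),(367,308)]),("top","t0",[(312,252),(372,190),(476,231),(420,305)])):
        a=cv2.cvtColor(cv2.imread("pics/%s.png"%f),6);b=cv2.cvtColor(snapshot(nm),7);m=np.zeros_like(a);cv2.fillPoly(m,[np.array(poly)],255)
        P=cv2.goodFeaturesToTrack(a,150,.01,4,mask=m);Q,st,_=cv2.calcOpticalFlowPyrLK(a,b,P,None,winSize=(15,15))
        Bk,s2,_=cv2.calcOpticalFlowPyrLK(b,a,Q,None,winSize=(15,15));ok=(st&s2).ravel()>0;ok&=np.linalg.norm((Bk-P)[:,0],axis=1)<.3
        C=cam(nm);P=P[ok,0].astype(float);Q=Q[ok,0].astype(float);X=[]
        for u in P:
            o,d=ray(C,*u);X.append(o+d*((p0-o)@n)/(d@n))
        X=np.array(X);g=lambda t:np.array([proj(C,H+Ro.from_rotvec(-AX*t[0]).apply(x-H))-proj(C,x) for x in X])-(Q-P)
        r=least_squares(lambda t:g(t).ravel(),[.09],loss="soft_l1",f_scale=.3);e=np.linalg.norm(g(r.x),axis=1)
        print(nm,len(P),"q",r.x.round(4),"median res",np.median(e).round(2))
E
python3 -c "
from h import *
flow()"
```

```text
scene 2 q [0.0977] median res 0.47Traceback (most recent call last):
  File "<string>", line 3, in <module>
    flow()
    ~~~~^^
  File "h.py", line 59, in flow
    r=least_squares(lambda t:g(t).ravel(),[.09],loss="soft_l1",f_scale=.3);e=np.linalg.norm(g(r.x),axis=1)
    return func(*args, **kwargs)
    vector_fun = VectorFunction(
        fun_wrapped,
    ...<6 lines>...
        workers=workers
    )
    self._update_fun()
    ~~~~~~~~~~~~~~~~^^
    self.f = self.fun_wrapped(xp_copy(self.x))
             ~~~~~~~~~~~~~~~~^^^^^^^^^^^^^^^^^
    return np.atleast_1d(self.fun(x))
                         ~~~~~~~~^^^
    return self.f(x, *self.args, **self.kwargs)
           ~~~~~~^^^^^^^^^^^^^^^^^^^^^^^^^^^^^^
  File "h.py", line 59, in <lambda>
    r=least_squares(lambda t:g(t).ravel(),[.09],loss="soft_l1",f_scale=.3);e=np.linalg.norm(g(r.x),axis=1)
                             ~^^^
  File "h.py", line 58, in <lambda>
    X=np.array(X);g=lambda t:np.array([proj(C,H+Ro.from_rotvec(-AX*t[0]).apply(x-H))-proj(C,x) for x in X])-(Q-P)
                             ~~~~~~~~~~~~~~~~~~~~~~~~~~~~~~~~~~~~~~~~~~~~~~~~~~~~~~~~~~~~~~~~~~~~~~~~~~~~~~^^~~~~
ValueError: operands could not be broadcast together with shapes (0,) (0,2)
```

```bash
sed -i 's/150,.01,4,mask=m/150,.002,4,mask=m/; s/winSize=(15,15)/winSize=(25,25)/g; s/<.3$/<.5/; s/m=np.zeros_like(a);cv2/m=np.zeros_like(a);cv2/' h.py; python3 -c "
from h import *
flow()"
```

```text
scene 10 q [0.0719] median res 3.34
top 2 q [0.0871] median res 0.65
```

```bash
cat >> h.py <<'E'
def ecc():
    for n,f in(("scene","s0"),("top","t0")):
        i0=cv2.imread("pics/%s.png"%f)[:,:,::-1].copy();i1=snapshot(n);g0,_=green(i0);C=cam(n);X=onz(C,*g0,.17)
        x,y=g0.round().astype(int);t=cv2.cvtColor(i0,7)[y-10:y+11,x-13:x+14].astype(np.float32)
        W=np.float32([[1,0,x-13+5],[0,1,y-10-3.5]])
        cc,W=cv2.findTransformECC(t,cv2.cvtColor(i1,7).astype(np.float32),W,cv2.MOTION_TRANSLATION,(3,200,1e-5))
        sh=W[:,2]-[x-13,y-10];q=np.linspace(-.02,.2,441)
        e=[np.linalg.norm(proj(C,H+Ro.from_rotvec(-AX*u).apply(X-H))-proj(C,X)-sh) for u in q];i=int(np.argmin(e));print(n,round(cc,3),sh.round(2),q[i].round(4),e[i].round(2))
E
python3 -c "
from h import *
ecc()"
```

```text
scene 0.664 [ 3.95 -2.42] 0.076 0.76
top 0.976 [ 6.66 -4.06] 0.09 0.51
```

Call:
apply_moves(plan=[[-0.003,0,0.0026,0,0,0,1],[0,0,0,0,0,0,1],[0,0,0,0,0,0,-1],[0,0,0,0,0,0,-1],[0,0,0,0,0,0,-1],[0,0,0,0,0,0,-1]])

```text
t: 16.08
tcp_pos: [0.5778, -0.1976, -0.014]
tool_rot: [0.711, 0.61, -0.264, 0.227]
force: [-0.1, -0.6, 0.5]
finger_gap: 0.997
gripper_force: 0.0
```

Call:
apply_moves(plan=[[0,0,-0.03,0,0,0,-1],[0,0,-0.04,0,0,0,-1],[0,0,-0.05,0,0,0,-1],[0,0,0,0,0,0,-1]])

```text
t: 16.58
tcp_pos: [0.5927, -0.1181, 0.0802]
tool_rot: [0.711, 0.611, -0.261, 0.229]
force: [0.0, -0.9, -1.0]
finger_gap: 0.999
gripper_force: 0.0
```

Run:
```python
from h import *
s=sense();print(s["tcp_pos"],s["force"],s["finger_gap"])
for o in level():print(o)
ecc()
im=save("wrist","w9");hsv=cv2.cvtColor(im,cv2.COLOR_RGB2HSV);C=cam("wrist",s)
m=cv2.inRange(hsv,(4,110,50),(18,255,255));m=cv2.morphologyEx(m,cv2.MORPH_OPEN,np.ones((3,3)))
for c in cv2.findContours(m,0,2)[0]:
  if cv2.contourArea(c)>800: print(cv2.contourArea(c),cv2.approxPolyDP(c,3,True)[:,0].tolist())
e=np.array([.5795,-.196,0])
for v in [(.5795+.0046,-.1962+.0334)]:print("thick end bottom/top px expected",proj(C,np.array([*v,0])),proj(C,np.array([*v,.037])))
f=np.array([.574,-.218,0])
print([proj(C,f+np.array([.989,-.149,0])*w+[0,0,z]).round().tolist() for z in(.024,) for w in(-.1,0,.1)])
```

```text
[ 0.5927277  -0.11812305  0.08015656] [ 0.01296875 -0.88130571 -1.00942954] 0.9991979708599772
('scene', [4.7, -3.26], 'q', np.float64(0.094), 'res', np.float64(0.5), 53, 59, 'level shift', [4.45, -3.7])
('top', [6.91, -4.46], 'q', np.float64(0.095), 'res', np.float64(0.3), 41, 45, 'level shift', [6.78, -4.72])
scene 0.781 [ 3.63 -3.49] 0.082 0.3
top 0.97 [ 7.07 -4.3 ] 0.0955 0.52
4767.5 [[168, 332], [147, 322], [140, 339], [139, 331], [132, 326], [141, 318], [130, 313], [120, 328], [100, 338], [90, 338], [88, 348], [82, 352], [82, 337], [77, 337], [74, 349], [70, 350], [72, 336], [50, 329], [48, 344], [41, 353], [48, 355], [52, 348], [56, 354], [52, 384], [58, 385], [59, 378], [62, 383], [73, 376], [98, 378], [100, 386], [123, 381], [134, 360], [137, 366], [147, 364]]
3545.0 [[549, 305], [565, 361], [622, 356], [632, 350], [615, 307], [580, 308], [573, 301]]
4136.5 [[20, 251], [10, 261], [13, 265], [0, 290], [0, 373], [6, 371], [8, 375], [15, 373], [4, 365], [11, 350], [9, 344], [16, 345], [20, 336], [28, 346], [43, 326], [49, 325], [47, 307], [60, 276], [58, 271], [53, 275], [51, 267]]
15479.0 [[203, 303], [216, 304], [224, 315], [239, 315], [248, 335], [388, 336], [394, 320], [298, 319], [299, 313], [416, 317], [427, 304], [437, 304], [433, 272], [345, 271], [346, 214], [320, 210], [296, 211], [296, 265], [285, 265], [280, 270], [208, 269]]
thick end bottom/top px expected [314.54988145 211.52553816] [314.63164986 252.3572513 ]
[[201.0, 271.0], [313.0, 270.0], [424.0, 269.0]]
```

Released: the stand reads about 0.095 rad (0.082–0.0955 across the four estimates; three of the four fall between 0.094 and 0.0955). The wedge's mid column, 321, matches the foot's, 320. I'll back off a little further and recheck that it holds.

Call:
apply_moves(plan=[[0,0,-0.05,0,0,0,-1],[0,0,-0.03,0,0,0,-1],[0,0,0,0,0,0,-1],[0,0,0,0,0,0,-1]])

```text
t: 17.32
tcp_pos: [0.5965, -0.0694, 0.1363]
tool_rot: [0.711, 0.61, -0.265, 0.226]
force: [0.1, -0.1, 0.4]
finger_gap: 1.003
gripper_force: 0.0
```

Run:
```python
from h import *
for o in level():print(o)
ecc()
```

```text
('scene', [4.61, -3.09], 'q', np.float64(0.092), 'res', np.float64(0.59), 53, 60, 'level shift', [4.45, -3.7])
('top', [6.91, -4.46], 'q', np.float64(0.095), 'res', np.float64(0.3), 41, 45, 'level shift', [6.78, -4.72])
scene 0.546 [ 4.48 -2.45] 0.0835 1.04
top 0.97 [ 7.08 -4.29] 0.0955 0.53
```

```bash
python3 -c "
from station import *
print(sign_off())"
```

```text
the job is handed in; nothing more can be done
None
```

The job is handed in: the thick wedge is in under the middle of the foot and released. The stand top reads about 0.095 rad, which is level; one weak image match read 0.0835, still within the tolerance.

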